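# Lay the sawn stone core in its cradle, cut face up, for the camera

### The job

Three stone cores stand in the divided box; one of them has a flat sawn along its whole length. Find that flat, take the core out and lay it in the two V-rests of the cradle, centred, with the sawn face straight up and level, ready to be photographed. Do not let it drop or fall over, and leave the other cores and everything else on the table where they are.

Things in the scene. Friction and masses are not known exactly. Their poses are not given: they have to be found in the camera images.
- sawn_core: The sawn stone core: a round bar 40 mm in diameter, 100 mm long, about 0.27 kg, with a flat 32 mm wide sawn along its whole length, 12 mm from the axis (32 mm across the flat). It starts upright in one of the box's cells, turned any way about its axis. Origin: on the axis, at the end it stands on; z runs along the axis to the other end; x points square out of the sawn flat.
- core_mid (a point): Middle of the sawn core: on its axis, 50 mm from each end. Fingers with 22 mm wide pads closed on the core read 32 mm only when square to the flat, about 34.5 mm when 0.3 rad off either way, 1.3 mm more for the next 0.1 rad, and 40 mm on the round.
- core_box: Fixed open plywood box, 324 x 112 mm, 105 mm high, with three cells in a row along its x, each 100 x 100 mm inside, walls and dividers 6 mm thick, all 105 mm high; floor 5 mm thick. Origin: centre of its underside, z up. Cell centres at x = -106, 0 and +106 mm. A core 100 mm long stands with its top level with the rim.
- cradle: Fixed specimen cradle: a base plate 150 x 90 mm whose top is 14 mm above the table, with two upright black V-rests across it. Each rest is 10 mm thick along x, 64 mm wide along y and 49 mm high, its inner face 30 mm from the cradle's centre, so the space between the rests is 60 mm long and clear down to the plate. The V's are square (45 degree faces) and run along x. Origin: centre of its underside; x along the V's, z up.
- cradle_seat (a point): The point where the middle of a 40 mm core lies when it is seated and centred in the rests: 55 mm above the table, midway between the rests. Axes as the cradle's.
- round_core: A plain round stone core, 40 mm in diameter and 100 mm long, standing in another cell. Leave it. Origin: centre of its lower end.
- thick_core: A plain round stone core, 48 mm in diameter and 92 mm long, standing in another cell. Leave it. Origin: centre of its lower end.
- photo_scale: Loose flat photographic scale bar beside the cradle, 120 x 22 mm, 4 mm high. Origin: centre of its underside; x along it.
- soft_brush: Loose flat brush lying on the other side of the cradle, 155 mm long along its x (from -85 to +69 mm), 26 mm wide, 12 mm high. Origin: on the table near its middle.
- caliper: Loose caliper lying flat, 165 mm long along its x (from -75 to +85 mm), jaws reaching 45 mm to its -y side at the -x end, 12 mm high. Origin: on the table on the line of its beam.
- tape_roll: Loose roll of masking tape lying flat, 92 mm in diameter, 25 mm high. Origin: centre of its underside.
- vial: Loose small sample vial standing upright, 34 mm in diameter, 62 mm high. Origin: centre of its underside.
Things that resemble listed ones, but are neither listed nor needed, are in the scene too. Leave any red look-alike of the sawn_core alone.

How it is judged:
By the outcome, as a careful person would: the job done as asked, in the order asked, and still so for the second after the job is handed in, with the robot touching nothing.
It also fails if it takes over 58 s, if anything falls off the work surface, if the arm or the gripper's body presses on something with over 40 N, if the wrist force passes 120 N, or if a joint passes its speed limit or range.

### The arm

A 6-joint arm with a two-finger parallel gripper is mounted at the origin on the work surface. World frame = base frame: x ahead of the robot, y to its left, z up, the work surface at z = 0. Lengths are in m, angles in rad, forces in N, time in s.
With the tool pointing down it reaches from about 0.3 to 0.875 m from the base axis. Payload 4.2 kg.
Tool frame: the origin (TCP) lies on the centre line of the jaws, within the pads' length; the fingertips stand tips_ahead ahead of it and the grasp point (between the pads) lies 2 mm behind it (tips_ahead is the distance from the TCP to the fingertips, in m); z points along the fingers, y is the line along which they close (so a half turn about z gives the same grasp; the last joint's range is limited). The gripper opens to 85 mm and grips with 20 to 120 N. Pads are 22 mm wide; open, the fingers measure 114 mm over their backs; the gripper's body (76 mm by 85 mm) begins 54 mm behind the grasp point. The pads swing forward as they close: fully open they stand 13 mm farther back than shut.
Start: joints at [1.243, 0.32, 1.565, -0, 1.257, -0.02], TCP at [0.174, 0.548, 0.248] pointing down, gripper open.
Joint ranges: [-3.11, 3.11], [-0.84, 2.01], [0.21, 2.61], [-1.34, 4.49], [0.05, 2.63], [-2.56, 2.56]. Speed limits (rad/s): [2.57, 2.57, 3.14, 3.14, 3.14, 3.14].

### API

Orientations are given as a 3x3 rotation matrix whose columns are the frame's x, y, z axes.
In Python, from cell import read_state, grab_frame, close_job, tips_ahead gives the robot as it stands.
- The arm moves only by the shell command python3 -m crank 'ROWS' [FORCE]. ROWS is JSON, a list of rows, each an object with "gripper": the finger opening in mm, from 0 to 85.4; "travel": the shift along the tool's x, y, z in mm, a list of three; "rot": the turn, a rotation vector about the tool's x, y, z in rad, a list of three. In form: [{"gripper": gripper, "travel": [x, y, z], "rot": [ax, ay, az]}, ...]. A call has 1 to 8 rows; each row shifts and turns the commanded pose from where the row before left it, along the tool's axes as they then stand; what a row does not reach is not made up. A row lasts 1/12 s, in which the tool goes at most 41.7 mm and 7.16 degrees, less where a joint would pass 70% of its speed; a pose out of reach is approached as far as the arm can. A call with a gripper value outside its range is refused whole. The fingers move at their own pace and stop on an object; FORCE is the grip in N (left out, the last holds). Time passes only in rows, so rows that do not move let the fingers close. It gives the time, the measured TCP pose, the force, the opening and the grip force at its end, in the units of the state.
- read_state(): the state, without advancing time (a new reading comes with each control period).
- grab_frame(name): name is "scene" or "top" or "wrist"; returns a dict with "color" (420x560x3 uint8, red, green, blue), "fx", "fy", "cx", "cy" (pixels), "T" (4x4, takes a point from camera to world coordinates). Camera axes: x right, y up, looking along -z (the intrinsics and any distortion apply to the point x, -y, -z); pixel columns grow to the right and rows downward; lengths in m; the calibration is good to about 2 mm. A picture is of the moment at which its call begins. There is no depth.
- close_job(): hands the job in; it is judged then, once.
The state is a dict: "time_s": time; "joints": joint angles; "joint_vel": joint speeds; "joint_torque": joint torques, N m; "ee_pos": TCP position; "tcp_rot": TCP orientation; "wrist_force": force on the tool from outside, world axes, zero at the start; "moment": the same for the moment, N m; "finger_gap": finger opening in m; "grasp_force": force on a finger pad.
Only numpy, scipy, OpenCV 4.12 (cv2) and the standard library are available. Lean on these libraries where they do the work, as an engineer would, in place of code of your own. Each camera call takes 0.05 s, during which the arm holds its last target. There are 200 camera calls.

## Working session

There is one attempt and no reset: what is moved stays moved. The work goes in short steps, Python scripts to look and compute and a shell command to move; the robot and the scene stay as the last step left them, time stands still between calls to the robot, and variables do not carry over. Pictures are saved under pics/ and viewed, at most 10 in all, crops included, and the job is handed in when it is done.

```bash
mkdir -p pics; ls; python3 - <<'E'
from cell import *
import cv2
for n in ["scene","top"]:
    f=grab_frame(n); cv2.imwrite(f"pics/{n}0.png",cv2.resize(f["color"][:,:,::-1],(800,600),interpolation=cv2.INTER_CUBIC))
    print(n,[round(f[k],2) for k in("fx","fy","cx","cy")],f["T"].round(4).tolist(),[k for k in f])
s=read_state();print(s,tips_ahead)
E
```

```text
pics
scene [380.87, 380.87, 278.16, 205.82] [[-0.5221, -0.5812, 0.6242, 1.1664], [0.8529, -0.3568, 0.3812, 0.3273], [0.0012, 0.7314, 0.682, 0.7024], [0.0, 0.0, 0.0, 1.0]] ['color', 'fx', 'fy', 'cx', 'cy', 'T']
top [389.91, 389.91, 275.51, 206.07] [[-0.0148, 0.9812, -0.1923, 0.4043], [-0.9998, -0.0165, -0.0071, -0.0054], [-0.0101, 0.1921, 0.9813, 1.0291], [0.0, 0.0, 0.0, 1.0]] ['color', 'fx', 'fy', 'cx', 'cy', 'T']
{'time_s': 0.1, 'joints': array([ 1.24300247e+00,  3.20259618e-01,  1.56556853e+00,  2.15453964e-05,
        1.25738345e+00, -1.99968130e-02]), 'joint_vel': array([ 0.00018586, -0.00171725, -0.00531171,  0.00100076, -0.00150043,
        0.00068237]), 'joint_torque': array([ 9.21886294e-05, -4.16401720e+01, -2.34709418e+01,  6.83539974e-05,
        4.72471642e-03, -7.27070585e-06]), 'ee_pos': array([0.17406596, 0.54760418, 0.24754366]), 'tcp_rot': array([[-9.53001258e-01,  3.02965857e-01, -5.40632534e-04],
       [ 3.02966335e-01,  9.53000037e-01, -1.52614637e-03],
       [ 5.28525828e-05, -1.61821287e-03, -9.99998689e-01]]), 'wrist_force': array([ 0.1864304 ,  0.44740472, -0.65845132]), 'moment': array([-0.02786019, -0.03304078,  0.01537788]), 'grasp_force': 0.0, 'finger_gap': 0.08521451593516631} 0.017
```

View pics/top0.png

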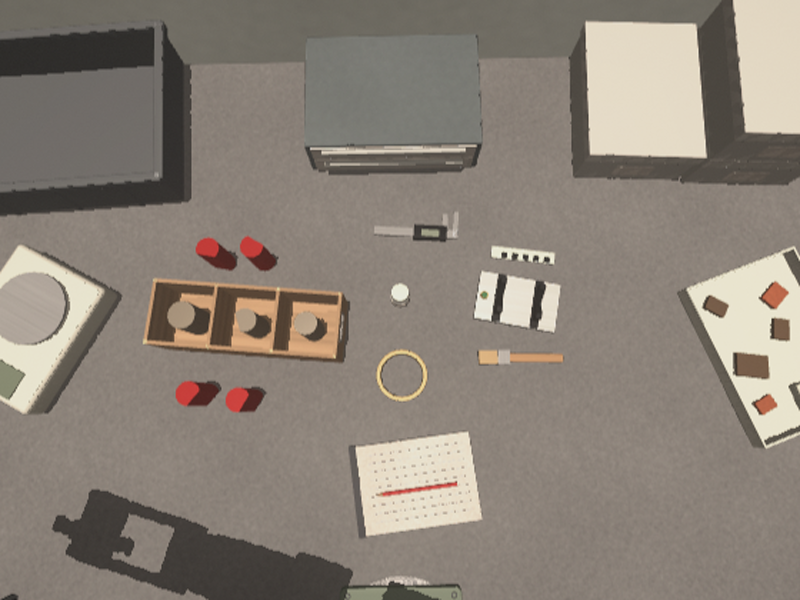

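View pics/scene0.png

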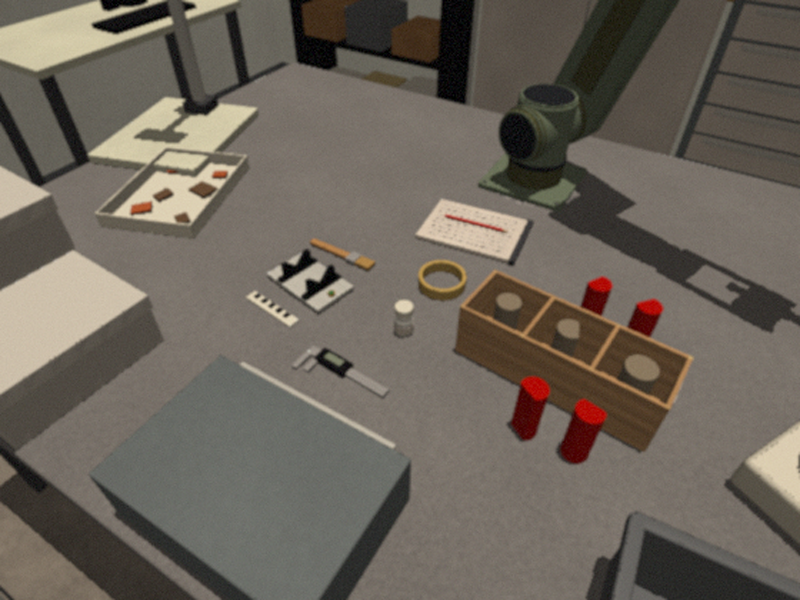

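Top view: candidates are the thick core (181,315), mid-cell core (245,320), right-cell core (307,324), and red look-alikes (208,247), (251,246), (187,393), (237,399). Thick and red are excluded, so I check the two thin ones in a crop.

```bash
cat > h.py <<'E'
import numpy as np, cv2
from cell import *
def ray(f,u,v):
    d=np.array([(u-f["cx"])/f["fx"],-(v-f["cy"])/f["fy"],-1]); return f["T"][:3,3],f["T"][:3,:3]@d
def at(f,u,v,z):
    o,d=ray(f,u,v); return o+d*(z-o[2])/d[2]
def tri(a,ua,b,ub):
    o1,d1=ray(a,*ua);o2,d2=ray(b,*ub);A=np.c_[d1,-d2];t=np.linalg.lstsq(A,o2-o1,rcond=None)[0]
    p,q=o1+t[0]*d1,o2+t[1]*d2; return (p+q)/2,np.linalg.norm(p-q)
def crop(f,n,x0,y0,x1,y1,k):
    return cv2.imwrite(f"pics/{n}.png",cv2.resize(f["color"][y0:y1,x0:x1,::-1],None,fx=k,fy=k,interpolation=cv2.INTER_CUBIC))
E
python3 - <<'E'
from h import *
a,b=grab_frame("top"),grab_frame("scene"); k=.7
im=cv2.resize(a["color"][190:255,145:245,::-1],None,fx=7,fy=7,interpolation=cv2.INTER_CUBIC)
cv2.imwrite("pics/c1.png",im)
def t(n,p,q): print(n,*[x.round(4) for x in tri(a,np.array(p)*k,b,np.array(q)*k)])
t("mid",(245,320),(569,328)); t("right",(307,323),(509,302))
t("cr corner L-top",(482,272),(318,309)); t("tr",(561,284),(268,273));t("br",(554,332),(310,247))
for n,p in dict(right=(307,323),mid=(245,320)).items(): print(n,at(a,*np.array(p)*k,.105).round(4))
for p in [(482,272),(561,284),(554,332),(474,320)]: print(at(a,*np.array(p)*k,.014).round(4))
for p in [(153,279),(347,293),(343,361),(144,345)]: print(at(a,*np.array(p)*k,.105).round(4))
E
```

```text
mid [0.5459 0.2527 0.1026] 0.001
right [0.5388 0.1502 0.1001] 0.0049
cr corner L-top [ 0.6429 -0.1629  0.0107] 0.0036
tr [ 0.616  -0.3068  0.0127] 0.0066
br [ 0.523  -0.28    0.0267] 0.0145
right [0.5389 0.1471 0.105 ]
mid [0.5457 0.2515 0.105 ]
[ 0.643  -0.1639  0.014 ]
[ 0.6176 -0.3094  0.014 ]
[ 0.5282 -0.2902  0.014 ]
[ 0.5528 -0.1452  0.014 ]
[0.619  0.4116 0.105 ]
[0.5891 0.0801 0.105 ]
[0.4746 0.0865 0.105 ]
[0.5063 0.419  0.105 ]
```

View pics/c1.png

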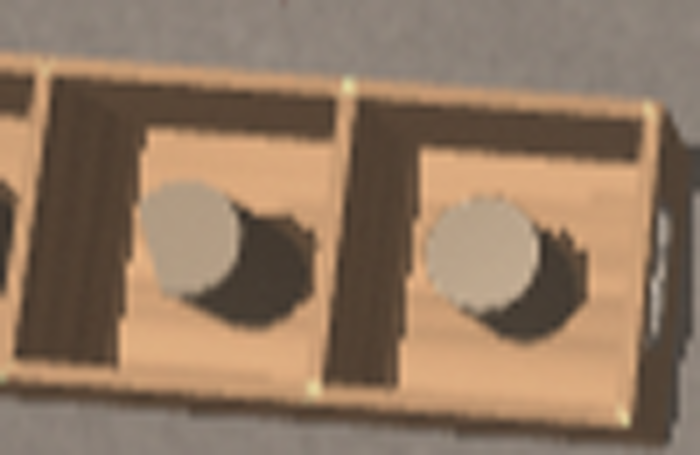

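The middle-cell core at crop (184,238) shows a chord on its lower left, (140,218) to (163,292), so it is the sawn one. The right-cell core is fully round. The plan:
1. Pick it from above, square to the flat.
2. Stand it on free table.
3. Re-grip it at 45° by the middle.
4. Pitch it 90° and lay it in the cradle.

```bash
R='{"gripper":85,"travel":[-22,-8.5,0],"rot":[0,0,0]}'; 
python3 -m crank '[{"gripper":85,"travel":[-22,-8.5,0],"rot":[0,0,0]},{"gripper":85,"travel":[-22,-8.5,0],"rot":[0,0,0]},{"gripper":85,"travel":[-22,-8.5,0],"rot":[0,0,0]},{"gripper":85,"travel":[-22,-8.5,0],"rot":[0,0,0]},{"gripper":85,"travel":[-22,-8.5,0],"rot":[0,0,0]},{"gripper":85,"travel":[-22,-8.5,0],"rot":[0,0,0]},{"gripper":85,"travel":[-22,-8.5,0],"rot":[0,0,0]},{"gripper":85,"travel":[-22,-8.5,0],"rot":[0,0,0]}]'
python3 -m crank '[{"gripper":85,"travel":[-22,-8.5,0],"rot":[0,0,0]},{"gripper":85,"travel":[-22,-8.5,0],"rot":[0,0,0]},{"gripper":85,"travel":[-22,-8.5,0],"rot":[0,0,0]},{"gripper":85,"travel":[-22,-8.5,0],"rot":[0,0,0]},{"gripper":85,"travel":[-22,-8.5,0],"rot":[0,0,0]},{"gripper":85,"travel":[-22,-8.5,0],"rot":[0,0,0]},{"gripper":85,"travel":[-22,-8.5,0],"rot":[0,0,0]},{"gripper":85,"travel":[-22,-8.5,0],"rot":[0,0,0]}]' >/dev/null
python3 -m crank '[{"gripper":85,"travel":[-22,-8.5,0],"rot":[0,0,-0.1]},{"gripper":85,"travel":[-22,-8.5,0],"rot":[0,0,-0.1]},{"gripper":85,"travel":[0,0,0],"rot":[0,0,-0.1]},{"gripper":85,"travel":[0,0,0],"rot":[0,0,-0.1]},{"gripper":85,"travel":[0,0,0],"rot":[0,0,-0.1]},{"gripper":85,"travel":[0,0,0],"rot":[0,0,-0.1]},{"gripper":85,"travel":[0,0,0],"rot":[0,0,0]},{"gripper":85,"travel":[0,0,0],"rot":[0,0,0]}]'
python3 - <<'E'
from h import *
f=grab_frame("wrist"); s=read_state()
print(s["joints"].round(3),s["ee_pos"].round(4),s["tcp_rot"].round(3).tolist(),f["T"].round(4).tolist(),f["fx"])
cv2.imwrite("pics/w1.png",cv2.resize(f["color"][:,:,::-1],(800,600)))
np.save("w1.npy",f,allow_pickle=True)
a=grab_frame("top"); g=lambda u,v:at(a,(u+.5)/7-.5+145,(v+.5)/7-.5+190,.105)
p,q=g(140,218),g(163,292);d=q-p;print("flat ends",p.round(4),q.round(4),"az n",np.degrees(np.arctan2(-d[0],d[1])),"ctr",g(184,238).round(4))
E
```

```text
time_s: 0.87
ee_pos: [0.322, 0.4289, 0.2482]
tcp_rot: [[-0.953, 0.303, -0.0], [0.303, 0.953, -0.0], [0.0, -0.0, -1.0]]
wrist_force: [-0.0, -0.7, 0.1]
finger_gap: 0.0849
grasp_force: 0.0
time_s: 2.2
ee_pos: [0.5065, 0.2841, 0.2481]
tcp_rot: [[-0.958, -0.286, -0.0], [-0.286, 0.958, -0.0], [0.0, 0.0, -1.0]]
wrist_force: [-0.8, 0.6, -0.2]
finger_gap: 0.0848
grasp_force: 0.0
[ 0.491  0.329  1.551  0.     1.262 -1.369] [0.5065 0.2841 0.2482] [[-0.958, -0.286, -0.0], [-0.286, 0.958, -0.0], [0.0, -0.0, -1.0]] [[-0.2862, -0.9225, -0.2588, 0.4412], [0.9582, -0.2759, -0.0761, 0.2655], [-0.0012, -0.2698, 0.9629, 0.3742], [0.0, 0.0, 0.0, 1.0]] 346.95517650835745
flat ends [0.554  0.2685 0.105 ] [0.5282 0.2596 0.105 ] az n 109.09232433588718 ctr [0.5468 0.2531 0.105 ]
```

View pics/w1.png

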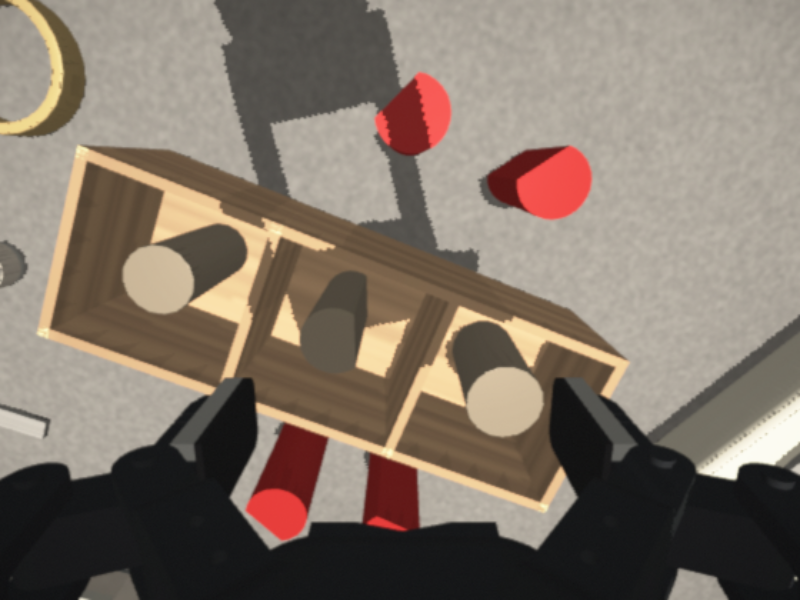

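The wrist view shows the sawn core in the middle cell with its top face near (335,338), in the gripper's shadow, and the flat on its right side near (362,340). I brighten a crop to measure it.

```bash
python3 - <<'E'
from h import *
f=np.load("w1.npy",allow_pickle=True).item()
c=cv2.resize(f["color"][180:272,195:295,::-1],None,fx=6,fy=6,interpolation=cv2.INTER_CUBIC)
cv2.imwrite("pics/w1c.png",np.clip(255*(c/150.)**.6,0,255).astype(np.uint8))
E
```

```text
(no output)
```

View pics/w1c.png

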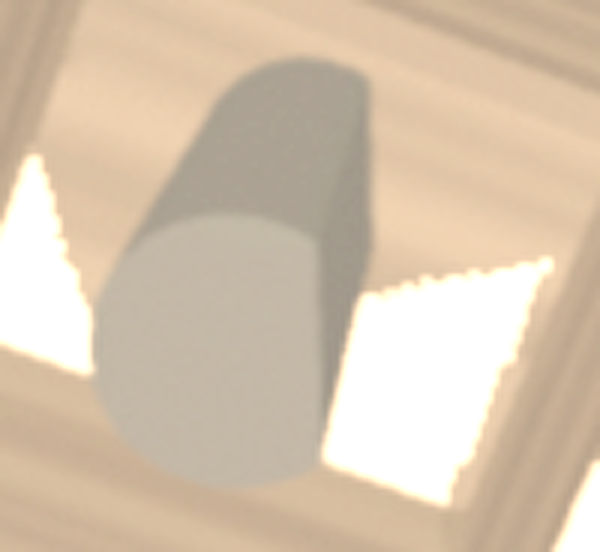

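The flat edge runs (318,240) to (322,468) in the crop, with the circle centre near (229,350). Next I measure its height with two views and work out the move.

```bash
cat >> h.py <<'E'
from scipy.spatial.transform import Rotation as Ro
def go(target,yaw_y=None,R=None):
    s=read_state();C=s["tcp_rot"]
    print("travel mm",(C.T@(np.array(target)-s["ee_pos"])*1e3).round(1))
    if yaw_y is not None:
        y=np.array([np.cos(yaw_y),np.sin(yaw_y),0]);R=np.c_[np.cross(y,[0,0,-1]),y,[0,0,-1]]
    if R is not None: print("rot",Ro.from_matrix(C.T@R).as_rotvec().round(4))
E
python3 - <<'E'
from h import *
f=np.load("w1.npy",allow_pickle=True).item(); a=grab_frame("top")
w=lambda u,v:((u+.5)/6-.5+195,(v+.5)/6-.5+180); t=lambda u,v:((u+.5)/7-.5+145,(v+.5)/7-.5+190)
print("ctr",*tri(f,w(229,350),a,t(184,238)), at(f,*w(229,350),.105))
for wp,tp in (((318,240),(163,292)),((322,468),(140,218))): print(*tri(f,w(*wp),a,t(*tp)))
p,q=at(f,*w(318,240),.105),at(f,*w(322,468),.105); d=p-q
n=np.degrees(np.arctan2(-d[0],d[1]));print(p,q,np.linalg.norm(d),"n az",n)
c=at(f,*w(229,350),.105);print("dist c-flat",abs(np.cross(d[:2],(c-q)[:2]))/np.linalg.norm(d[:2]))
go([c[0],c[1],.248],np.radians(n))
E
```

```text
ctr [0.54779006 0.25408351 0.10397732] 0.0021190734895449206 [0.5483101  0.25472912 0.105     ]
[0.52988599 0.2616289  0.10052133] 0.0024641759729509033
[0.55519863 0.26891631 0.112917  ] 0.007085285242569199
[0.52951901 0.26232605 0.105     ] [0.56156293 0.27154884 0.105     ] 0.0333447517840028 n az 106.05673672586934
dist c-flat 0.012497969217624407
travel mm [-31.6 -40.2   0.3]
rot [ 0.0001 -0.0001  0.0106]<stdin>:8: DeprecationWarning: Arrays of 2-dimensional vectors are deprecated. Use arrays of 3-dimensional vectors instead. (deprecated in NumPy 2.0)
```

```bash

python3 -m crank '[{"gripper":52,"travel":[-16,-22,0],"rot":[0,0,0.01]},{"gripper":52,"travel":[-16,-22,0],"rot":[0,0,0]},{"gripper":52,"travel":[0,0,0],"rot":[0,0,0]},{"gripper":52,"travel":[0,0,0],"rot":[0,0,0]},{"gripper":52,"travel":[0,0,20],"rot":[0,0,0]},{"gripper":52,"travel":[0,0,20],"rot":[0,0,0]},{"gripper":52,"travel":[0,0,20],"rot":[0,0,0]},{"gripper":52,"travel":[0,0,0],"rot":[0,0,0]}]' 30
python3 - <<'E'
from h import *
f=grab_frame("wrist");cv2.imwrite("pics/w2.png",cv2.resize(f["color"][:,:,::-1],(800,600)));go([.5483+.004*.276,.2547-.004*.961,.075],np.radians(106.06))
E
```

```text
time_s: 3.02
ee_pos: [0.5467, 0.2506, 0.1844]
tcp_rot: [[-0.96, -0.279, -0.008], [-0.279, 0.96, -0.003], [0.009, -0.001, -1.0]]
wrist_force: [-1.3, 0.1, -0.4]
finger_gap: 0.0521
grasp_force: 0.0
travel mm [ -2.   -0.6 111.5]
rot [-0.0003 -0.0051  0.0022]
```

View pics/w2.png

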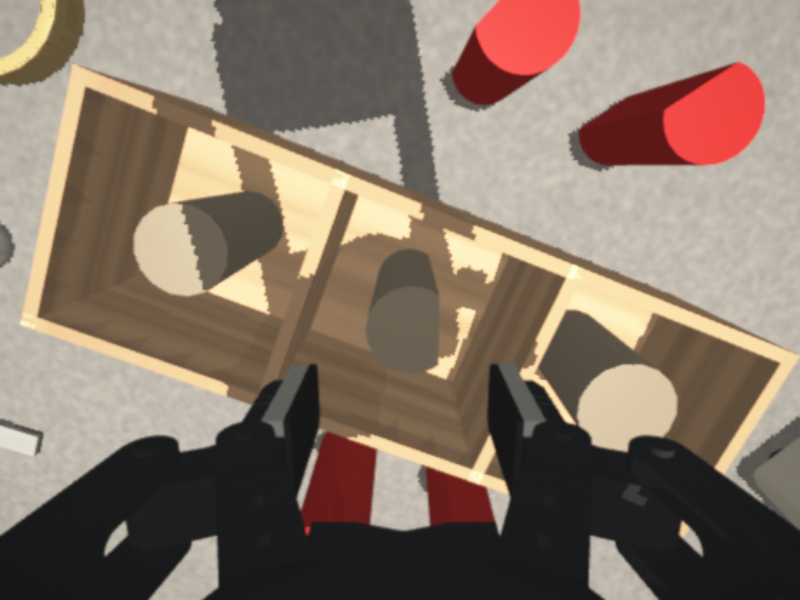

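The fingers (pads at cols 318 and 490) straddle the core (367 to 440), with the flat edge parallel to the pads. I descend and close.

```bash

python3 -m crank '[{"gripper":52,"travel":[-1,0,18],"rot":[0,0,0]},{"gripper":52,"travel":[-1,0,18],"rot":[0,0,0]},{"gripper":52,"travel":[0,0,18],"rot":[0,0,0]},{"gripper":52,"travel":[0,0,18],"rot":[0,0,0]},{"gripper":52,"travel":[0,0,18],"rot":[0,0,0]},{"gripper":52,"travel":[0,0,15],"rot":[0,0,0]},{"gripper":52,"travel":[0,0,5],"rot":[0,0,0]},{"gripper":52,"travel":[0,0,0],"rot":[0,0,0]}]' 30
python3 -m crank '[{"gripper":25,"travel":[0,0,0],"rot":[0,0,0]},{"gripper":25,"travel":[0,0,0],"rot":[0,0,0]},{"gripper":25,"travel":[0,0,0],"rot":[0,0,0]},{"gripper":25,"travel":[0,0,0],"rot":[0,0,0]},{"gripper":25,"travel":[0,0,0],"rot":[0,0,0]},{"gripper":25,"travel":[0,0,0],"rot":[0,0,0]}]' 40
```

```text
time_s: 3.73
ee_pos: [0.5516, 0.2519, 0.0784]
tcp_rot: [[-0.96, -0.279, -0.001], [-0.279, 0.96, -0.0], [0.001, 0.0, -1.0]]
wrist_force: [-0.2, 0.4, -0.1]
finger_gap: 0.0522
grasp_force: 0.0
time_s: 4.23
ee_pos: [0.5528, 0.2521, 0.0801]
tcp_rot: [[-0.96, -0.278, 0.003], [-0.278, 0.96, 0.002], [-0.004, 0.001, -1.0]]
wrist_force: [0.1, -0.4, 6.3]
finger_gap: 0.0313
grasp_force: 40.6
```

```bash

python3 -m crank '[{"gripper":25,"travel":[0,0,-8],"rot":[0,0,0]},{"gripper":25,"travel":[0,0,-20],"rot":[0,0,0]},{"gripper":25,"travel":[0,0,-20],"rot":[0,0,0]},{"gripper":25,"travel":[0,0,-20],"rot":[0,0,0]},{"gripper":25,"travel":[0,0,-20],"rot":[0,0,0]},{"gripper":25,"travel":[0,0,-25],"rot":[0,0,0]},{"gripper":25,"travel":[0,0,-15],"rot":[0,0,0]},{"gripper":25,"travel":[0,0,0],"rot":[0,0,0]}]' 45
python3 - <<'E'
from h import *
a=grab_frame("top")
for p in [(590,420),(610,400),(620,440),(560,357),(480,360),(400,375),(468,433),(481,518),(683,290),(765,445)]: print(p,at(a,*np.array(p)*.7,0).round(3))
f=grab_frame("wrist");cv2.imwrite("pics/w3.png",f["color"][:,:,::-1])
p=at(a,*np.array((600,410))*.7,0);print(p)
go([p[0],p[1],.2],np.arctan2(p[1],p[0])+np.pi/2)
E
```

```text
time_s: 4.9
ee_pos: [0.5531, 0.2521, 0.2101]
tcp_rot: [[-0.96, -0.278, 0.006], [-0.278, 0.96, 0.003], [-0.007, 0.001, -1.0]]
wrist_force: [0.4, 0.3, -2.4]
finger_gap: 0.0312
grasp_force: 45.2
(590, 420) [ 0.37  -0.347  0.   ]
(610, 400) [ 0.405 -0.386  0.   ]
(620, 440) [ 0.334 -0.398  0.   ]
(560, 357) [ 0.484 -0.302  0.   ]
(480, 360) [ 0.48  -0.155  0.   ]
(400, 375) [ 0.455 -0.008  0.   ]
(468, 433) [ 0.35  -0.128  0.   ]
(481, 518) [ 0.206 -0.144  0.   ]
(683, 290) [ 0.605 -0.541  0.   ]
(765, 445) [ 0.322 -0.654  0.   ]
[ 0.38735862 -0.36689105  0.        ]
travel mm [ 329.5 -548.2    6.2]
rot [-3.0000e-04 -5.0000e-04  1.0404e+00]
```

View pics/w3.png

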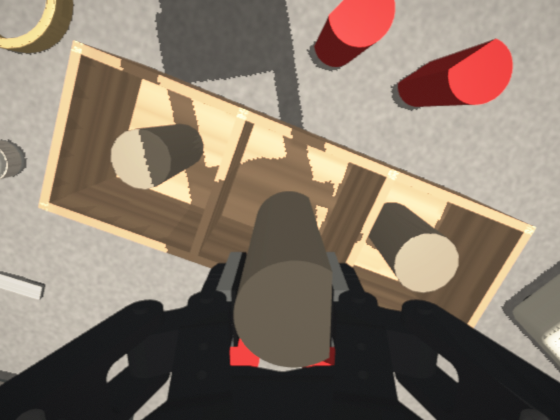

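The core hangs straight in the fingers with the flat against the right pad. I carry it to the free spot.

```bash

python3 -m crank '[{"gripper":25,"travel":[8,-13,0],"rot":[0,0,0]},{"gripper":25,"travel":[14,-23,0],"rot":[0,0,0]},{"gripper":25,"travel":[14,-23,0],"rot":[0,0,0]},{"gripper":25,"travel":[14,-23,0],"rot":[0,0,0]},{"gripper":25,"travel":[14,-23,0],"rot":[0,0,0]},{"gripper":25,"travel":[14,-23,0],"rot":[0,0,0]},{"gripper":25,"travel":[14,-23,0],"rot":[0,0,0]},{"gripper":25,"travel":[14,-23,0],"rot":[0,0,0]}]' >/dev/null
python3 -m crank '[{"gripper":25,"travel":[14,-23,0],"rot":[0,0,0]},{"gripper":25,"travel":[14,-23,0],"rot":[0,0,0]},{"gripper":25,"travel":[14,-23,0],"rot":[0,0,0]},{"gripper":25,"travel":[14,-23,0],"rot":[0,0,0]},{"gripper":25,"travel":[14,-23,0],"rot":[0,0,0]},{"gripper":25,"travel":[14,-23,0],"rot":[0,0,0]},{"gripper":25,"travel":[14,-23,0],"rot":[0,0,0]},{"gripper":25,"travel":[14,-23,0],"rot":[0,0,0]}]'
python3 -m crank '[{"gripper":25,"travel":[14,-23,0],"rot":[0,0,0]},{"gripper":25,"travel":[14,-23,0],"rot":[0,0,0]},{"gripper":25,"travel":[14,-23,0],"rot":[0,0,0]},{"gripper":25,"travel":[14,-23,0],"rot":[0,0,0]},{"gripper":25,"travel":[14,-23,0],"rot":[0,0,0]},{"gripper":25,"travel":[14,-23,0],"rot":[0,0,0]},{"gripper":25,"travel":[8,-13,0],"rot":[0,0,0]},{"gripper":25,"travel":[0,0,0],"rot":[0,0,0]}]'
python3 -m crank '[{"gripper":25,"travel":[0,0,0],"rot":[0,0,0.07]},{"gripper":25,"travel":[0,0,0],"rot":[0,0,0.12]},{"gripper":25,"travel":[0,0,0],"rot":[0,0,0.12]},{"gripper":25,"travel":[0,0,0],"rot":[0,0,0.12]},{"gripper":25,"travel":[0,0,0],"rot":[0,0,0.12]},{"gripper":25,"travel":[0,0,0],"rot":[0,0,0.12]},{"gripper":25,"travel":[0,0,0],"rot":[0,0,0.12]},{"gripper":25,"travel":[0,0,0],"rot":[0,0,0.12]}]'
python3 -m crank '[{"gripper":25,"travel":[0,0,0],"rot":[0,0,0.08]},{"gripper":25,"travel":[0,0,0],"rot":[0,0,0.05]},{"gripper":25,"travel":[0,0,0],"rot":[0,0,0]},{"gripper":25,"travel":[0,0,0],"rot":[0,0,0]}]'
python3 -c "
from h import *
print(read_state()['joints'].round(3)); go([.39,-.37,.078],R=np.array([[-.682,.731,0],[.731,.682,0],[0,0,-1.]]))"
```

```text
time_s: 6.33
ee_pos: [0.4397, -0.1541, 0.2046]
tcp_rot: [[-0.96, -0.278, -0.004], [-0.278, 0.96, 0.001], [0.003, 0.002, -1.0]]
wrist_force: [0.6, -0.2, -2.9]
finger_gap: 0.0314
grasp_force: 45.2
time_s: 7.0
ee_pos: [0.3941, -0.3252, 0.2044]
tcp_rot: [[-0.962, -0.273, -0.004], [-0.273, 0.962, -0.0], [0.004, 0.001, -1.0]]
wrist_force: [-0.6, 0.4, -2.7]
finger_gap: 0.0313
grasp_force: 45.4
time_s: 7.67
ee_pos: [0.3951, -0.3216, 0.2047]
tcp_rot: [[-0.806, 0.592, -0.004], [0.592, 0.806, 0.002], [0.004, -0.001, -1.0]]
wrist_force: [-0.1, 1.1, -3.0]
finger_gap: 0.0313
grasp_force: 45.4
time_s: 8.0
ee_pos: [0.3955, -0.322, 0.2052]
tcp_rot: [[-0.727, 0.687, -0.003], [0.687, 0.727, 0.001], [0.003, -0.001, -1.0]]
wrist_force: [0.3, 0.2, -2.6]
finger_gap: 0.0313
grasp_force: 45.4
[-7.050e-01  2.520e-01  1.776e+00 -1.000e-03  1.116e+00 -1.519e+00]
travel mm [-29.3 -38.5 127.2]
rot [-0.0013 -0.0027  0.063 ]
```

```bash

python3 -m crank '[{"gripper":25,"travel":[-10,-13,0],"rot":[0,0,0]},{"gripper":25,"travel":[-10,-13,0],"rot":[0,0,0]},{"gripper":25,"travel":[-9,-12,10],"rot":[0,0,0]},{"gripper":25,"travel":[0,0,20],"rot":[0,0,0]},{"gripper":25,"travel":[0,0,25],"rot":[0,0,0]},{"gripper":25,"travel":[0,0,25],"rot":[0,0,0]},{"gripper":25,"travel":[0,0,20],"rot":[0,0,0]},{"gripper":25,"travel":[0,0,10],"rot":[0,0,0]}]'
python3 -m crank '[{"gripper":25,"travel":[0,0,5],"rot":[0,-0.003,0]},{"gripper":25,"travel":[0,0,2],"rot":[0,0,0]},{"gripper":25,"travel":[0,0,0],"rot":[0,0,0]},{"gripper":25,"travel":[0,0,0],"rot":[0,0,0]},{"gripper":25,"travel":[0,0,0],"rot":[0,0,0]}]'
```

```text
time_s: 8.67
ee_pos: [0.3892, -0.3692, 0.0927]
tcp_rot: [[-0.726, 0.688, -0.005], [0.688, 0.726, 0.004], [0.007, -0.001, -1.0]]
wrist_force: [0.7, 0.2, -3.0]
finger_gap: 0.0314
grasp_force: 45.4
time_s: 9.08
ee_pos: [0.3916, -0.3712, 0.0905]
tcp_rot: [[-0.726, 0.688, 0.003], [0.688, 0.726, -0.005], [-0.006, -0.001, -1.0]]
wrist_force: [0.2, 1.0, -3.1]
finger_gap: 0.0315
grasp_force: 45.5
```

```bash

python3 -m crank '[{"gripper":25,"travel":[0,0,4],"rot":[0,0,0]},{"gripper":25,"travel":[0,0,4],"rot":[0,0,0]},{"gripper":25,"travel":[0,0,0],"rot":[0,0,0]},{"gripper":25,"travel":[0,0,0],"rot":[0,0,0]}]'
python3 -m crank '[{"gripper":25,"travel":[0,0,2],"rot":[0,0,0]},{"gripper":25,"travel":[0,0,2],"rot":[0,0,0]},{"gripper":25,"travel":[0,0,0],"rot":[0,0,0]},{"gripper":25,"travel":[0,0,0],"rot":[0,0,0]}]'
python3 -m crank '[{"gripper":25,"travel":[0,0,1],"rot":[0,0,0]},{"gripper":25,"travel":[0,0,0],"rot":[0,0,0]},{"gripper":25,"travel":[0,0,0],"rot":[0,0,0]}]'

```

```text
time_s: 9.42
ee_pos: [0.3909, -0.3705, 0.081]
tcp_rot: [[-0.726, 0.688, 0.001], [0.688, 0.726, -0.002], [-0.002, -0.001, -1.0]]
wrist_force: [1.2, 0.0, -4.0]
finger_gap: 0.0314
grasp_force: 45.5
time_s: 9.75
ee_pos: [0.391, -0.3706, 0.0771]
tcp_rot: [[-0.726, 0.688, 0.001], [0.688, 0.726, -0.003], [-0.003, -0.001, -1.0]]
wrist_force: [0.2, -0.0, -3.2]
finger_gap: 0.0313
grasp_force: 45.5
time_s: 10.0
ee_pos: [0.3911, -0.3707, 0.0763]
tcp_rot: [[-0.726, 0.688, 0.001], [0.688, 0.726, -0.003], [-0.003, -0.001, -1.0]]
wrist_force: [0.2, 0.3, -2.5]
finger_gap: 0.0316
grasp_force: 45.5
```

```bash

python3 -m crank '[{"gripper":25,"travel":[0,0,1],"rot":[0,0,0]},{"gripper":25,"travel":[0,0,0],"rot":[0,0,0]},{"gripper":25,"travel":[0,0,0],"rot":[0,0,0]}]'
python3 -m crank '[{"gripper":25,"travel":[0,0,1],"rot":[0,0,0]},{"gripper":25,"travel":[0,0,0],"rot":[0,0,0]},{"gripper":25,"travel":[0,0,0],"rot":[0,0,0]}]'

```

```text
time_s: 10.25
ee_pos: [0.391, -0.3706, 0.0753]
tcp_rot: [[-0.726, 0.688, 0.001], [0.688, 0.726, -0.003], [-0.003, -0.001, -1.0]]
wrist_force: [0.9, 0.8, -2.1]
finger_gap: 0.0312
grasp_force: 45.5
time_s: 10.5
ee_pos: [0.3912, -0.3708, 0.0751]
tcp_rot: [[-0.726, 0.688, 0.002], [0.688, 0.726, -0.003], [-0.004, -0.001, -1.0]]
wrist_force: [-1.4, 1.0, 5.7]
finger_gap: 0.0315
grasp_force: 46.2
```

```bash

python3 -m crank '[{"gripper":34,"travel":[0,0,0],"rot":[0,0,0]},{"gripper":38,"travel":[0,0,0],"rot":[0,0,0]},{"gripper":50,"travel":[0,0,0],"rot":[0,0,0]},{"gripper":65,"travel":[0,0,0],"rot":[0,0,0]},{"gripper":65,"travel":[0,0,0],"rot":[0,0,0]},{"gripper":65,"travel":[0,0,-10],"rot":[0,0,0]},{"gripper":65,"travel":[0,0,-20],"rot":[0,0,0]},{"gripper":65,"travel":[0,0,-25],"rot":[0,0,0]}]'
python3 -m crank '[{"gripper":80,"travel":[0,0,-30],"rot":[0,0,0]},{"gripper":80,"travel":[0,0,-30],"rot":[0,0,0]},{"gripper":80,"travel":[0,0,-10],"rot":[0,0,0]},{"gripper":80,"travel":[0,0,0],"rot":[0,0,0]},{"gripper":80,"travel":[0,0,0],"rot":[0,0,0]}]'
python3 - <<'E'
from h import *
f=grab_frame("wrist");a=grab_frame("top")
print(f["T"][:3,3])
R=f["T"];
def px(f,p):
    q=f["T"][:3,:3].T@(np.array(p)-f["T"][:3,3]);return f["cx"]-f["fx"]*q[0]/q[2],f["cy"]+f["fy"]*q[1]/q[2]
u,v=px(f,[.3914,-.3654,.1]);ut,vt=px(a,[.3914,-.3654,.1]);print(u,v,ut,vt)
u,v,ut,vt=map(int,(u,v,ut,vt))
A=cv2.resize(f["color"][max(0,v-50):v+50,u-65:u+65,::-1],(780,600),interpolation=cv2.INTER_CUBIC)
print(u-65,max(0,v-50)); cv2.imwrite("pics/s1.png",A); np.save("s1.npy",f,allow_pickle=True)
E
```

```text
time_s: 11.17
ee_pos: [0.3902, -0.3698, 0.1291]
tcp_rot: [[-0.726, 0.688, -0.001], [0.688, 0.726, -0.0], [0.001, -0.001, -1.0]]
wrist_force: [0.6, -0.2, -0.4]
finger_gap: 0.0649
grasp_force: 0.0
time_s: 11.58
ee_pos: [0.3907, -0.3702, 0.1994]
tcp_rot: [[-0.726, 0.688, 0.002], [0.688, 0.726, -0.003], [-0.003, -0.001, -1.0]]
wrist_force: [0.5, 0.3, 0.1]
finger_gap: 0.08
grasp_force: 0.0
[ 0.34095297 -0.32204091  0.32514958]
286.99508879905306 213.098061640038 434.40964815603036 285.73181268267155
221 163
```

View pics/s1.png

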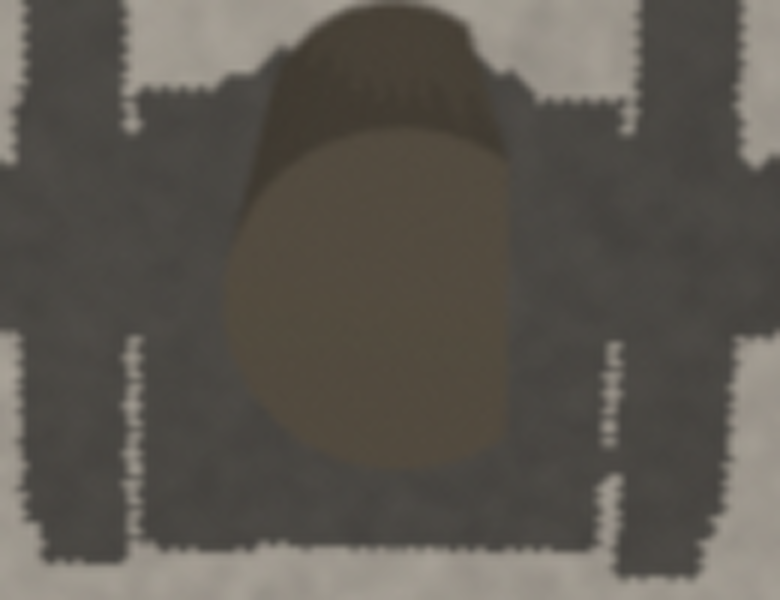

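The core stands upright, with the flat edge vertical at crop (508,155) to (506,440) and the centre at (394,298), against a predicted (396,300). I back off towards the flat side, turn and tilt.

```bash

python3 -m crank '[{"gripper":66,"travel":[0,22,0],"rot":[0,0,0]},{"gripper":66,"travel":[0,22,0],"rot":[0,0,0]},{"gripper":66,"travel":[2,22,10],"rot":[0,0,0]},{"gripper":66,"travel":[2,22,20],"rot":[0,0,0]},{"gripper":66,"travel":[0,0,20],"rot":[0,0,0.12]},{"gripper":66,"travel":[0,0,0],"rot":[0,0,0.12]},{"gripper":66,"travel":[0,0,0],"rot":[0,0,0.12]},{"gripper":66,"travel":[0,0,0],"rot":[0,0,0.12]}]'
python3 -m crank '[{"gripper":66,"travel":[0,0,0],"rot":[0,0,0.12]},{"gripper":66,"travel":[0,0,0],"rot":[0,0,0.12]},{"gripper":66,"travel":[0,0,0],"rot":[0,0,0.12]},{"gripper":66,"travel":[0,0,0],"rot":[0,0,0.12]},{"gripper":66,"travel":[0,0,0],"rot":[0,0,0.12]},{"gripper":66,"travel":[0,0,0],"rot":[0,0,0.12]},{"gripper":66,"travel":[0,0,0],"rot":[0,0,0.12]},{"gripper":66,"travel":[0,0,0],"rot":[0,0,0.12]}]'
python3 -m crank '[{"gripper":66,"travel":[0,0,0],"rot":[0,0,0.12]},{"gripper":66,"travel":[0,0,0],"rot":[0,-0.1,0]},{"gripper":66,"travel":[0,0,0],"rot":[0,-0.1,0]},{"gripper":66,"travel":[0,0,0],"rot":[0,-0.1,0]},{"gripper":66,"travel":[0,0,0],"rot":[0,-0.1,0]},{"gripper":66,"travel":[0,0,0],"rot":[0,0,0]},{"gripper":66,"travel":[0,0,0],"rot":[0,0,0]},{"gripper":66,"travel":[0,0,0],"rot":[0,0,0]}]'
cat >>h.py <<'E'
def stand(back):
    az=np.radians(46.54);n=np.array([np.cos(az),np.sin(az),0]);k=np.array([0,0,1.]);z=-(n+k)/2**.5;y=np.array([n[1],-n[0],0])
    return np.array([.3914,-.3654,.05])+z*(.002-back),np.c_[np.cross(y,z),y,z]
E
python3 -c "
from h import *
print(read_state()['joints'].round(2));p,R=stand(.12);print(p);go(p,R=R)"
```

```text
time_s: 12.35
ee_pos: [0.4477, -0.3028, 0.1466]
tcp_rot: [[-0.321, 0.947, -0.003], [0.947, 0.321, 0.0], [0.001, -0.003, -1.0]]
wrist_force: [0.1, 0.1, -0.1]
finger_gap: 0.0659
grasp_force: 0.0
time_s: 13.02
ee_pos: [0.4477, -0.3032, 0.1472]
tcp_rot: [[0.592, 0.806, -0.002], [0.806, -0.592, -0.001], [-0.002, -0.001, -1.0]]
wrist_force: [-0.4, -0.3, -0.1]
finger_gap: 0.0659
grasp_force: 0.0
time_s: 13.68
ee_pos: [0.4479, -0.3037, 0.1482]
tcp_rot: [[0.627, 0.733, -0.265], [0.675, -0.68, -0.286], [-0.39, 0.001, -0.921]]
wrist_force: [-0.5, -0.1, -0.3]
finger_gap: 0.0662
grasp_force: 0.0
[-0.41  0.42  1.75 -0.42  1.15  0.54]
[ 0.44879307 -0.3048357   0.1334386 ]
travel mm [ 5.6  1.4 13.7]
rot [ 0.0064 -0.3853  0.0082]
```

```bash

python3 -m crank '[{"gripper":66,"travel":[0,0,0],"rot":[0,-0.1,0]},{"gripper":66,"travel":[0,0,0],"rot":[0.006,-0.1,0.008]},{"gripper":66,"travel":[0,0,0],"rot":[0,-0.1,0]},{"gripper":66,"travel":[0,0,0],"rot":[0,-0.085,0]},{"gripper":66,"travel":[0,0,0],"rot":[0,0,0]},{"gripper":66,"travel":[0,0,0],"rot":[0,0,0]},{"gripper":66,"travel":[0,0,0],"rot":[0,0,0]},{"gripper":66,"travel":[0,0,0],"rot":[0,0,0]}]'
python3 -c "
from h import *
print(read_state()['joints'].round(2));p,R=stand(.0);go(p,R=R)"
```

```text
time_s: 14.35
ee_pos: [0.448, -0.3047, 0.15]
tcp_rot: [[0.489, 0.725, -0.485], [0.512, -0.689, -0.513], [-0.706, 0.003, -0.708]]
wrist_force: [0.2, -0.8, -0.0]
finger_gap: 0.0656
grasp_force: 0.0
[-0.27  0.54  1.71 -0.69  1.38  0.81]
travel mm [ 11.9   0.5 131.4]
rot [ 0.0012 -0.0014 -0.0033]
```

```bash

python3 -m crank '[{"gripper":66,"travel":[6,0,0],"rot":[0,0,-0.003]},{"gripper":66,"travel":[6,0,10],"rot":[0,0,0]},{"gripper":66,"travel":[0,0,18],"rot":[0,0,0]},{"gripper":66,"travel":[0,0,18],"rot":[0,0,0]},{"gripper":66,"travel":[0,0,18],"rot":[0,0,0]},{"gripper":66,"travel":[0,0,10],"rot":[0,0,0]},{"gripper":66,"travel":[0,0,0],"rot":[0,0,0]},{"gripper":66,"travel":[0,0,0],"rot":[0,0,0]}]'
python3 -c "
from h import *
p,R=stand(.0);go(p,R=R)
f=grab_frame('wrist');cv2.imwrite('pics/s2.png',f['color'][:,:,::-1])"
```

```text
time_s: 15.02
ee_pos: [0.4182, -0.336, 0.0881]
tcp_rot: [[0.485, 0.727, -0.486], [0.514, -0.687, -0.514], [-0.708, -0.001, -0.707]]
wrist_force: [0.1, 0.4, -0.8]
finger_gap: 0.066
grasp_force: 0.0
travel mm [-1.2  0.7 57.1]
rot [0.0008 0.0008 0.0018]
```

View pics/s2.png

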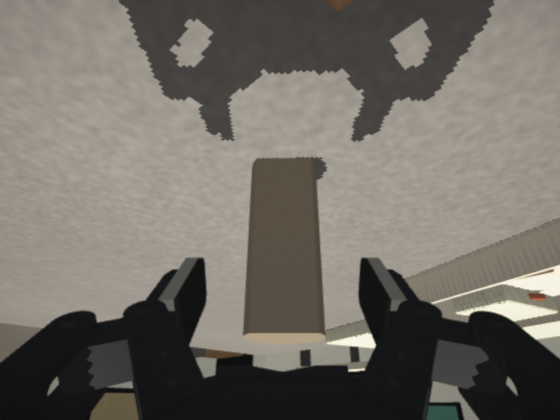

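The flat faces the camera squarely (cols 246 to 325), centred between the pads (205 and 360). I advance and close.

```bash

python3 -m crank '[{"gripper":66,"travel":[0,0.5,15],"rot":[0,0,0]},{"gripper":66,"travel":[-1,0,15],"rot":[0,0,0]},{"gripper":66,"travel":[0,0,12],"rot":[0,0,0]},{"gripper":66,"travel":[0,0,10],"rot":[0,0,0]},{"gripper":66,"travel":[0,0,5],"rot":[0,0,0]},{"gripper":66,"travel":[0,0,0],"rot":[0,0,0]},{"gripper":66,"travel":[0,0,0],"rot":[0,0,0]}]'
python3 -c "
from h import *
p,R=stand(.0);go(p,R=R)"
```

```text
time_s: 15.65
ee_pos: [0.391, -0.3661, 0.0489]
tcp_rot: [[0.485, 0.728, -0.485], [0.514, -0.686, -0.515], [-0.708, 0.0, -0.707]]
wrist_force: [0.1, 0.4, 0.6]
finger_gap: 0.0658
grasp_force: 0.0
travel mm [-0.2 -0.2  0.7]
rot [0.0019 0.0007 0.0015]
```

```bash

python3 -m crank '[{"gripper":48,"travel":[0,0,0],"rot":[0,0,0]},{"gripper":44,"travel":[0,0,0],"rot":[0,0,0]},{"gripper":41,"travel":[0,0,0],"rot":[0,0,0]},{"gripper":36,"travel":[0,0,0],"rot":[0,0,0]},{"gripper":34,"travel":[0,0,0],"rot":[0,0,0]},{"gripper":34,"travel":[0,0,0],"rot":[0,0,0]},{"gripper":34,"travel":[0,0,0],"rot":[0,0,0]}]' 45
python3 -c "
from h import *
p,R=stand(.0);go(p,R=R)
a=grab_frame('top');k=.7
A=cv2.resize(a['color'][180:240,320:400,::-1],None,fx=10,fy=10,interpolation=cv2.INTER_CUBIC);cv2.imwrite('pics/cr.png',A)"
```

```text
time_s: 16.23
ee_pos: [0.3911, -0.366, 0.0493]
tcp_rot: [[0.485, 0.728, -0.485], [0.514, -0.686, -0.515], [-0.708, 0.001, -0.707]]
wrist_force: [2.0, 1.9, 5.1]
finger_gap: 0.0391
grasp_force: 46.2
travel mm [-0.  -0.2  1.1]
rot [0.0025 0.0008 0.0014]
```

View pics/cr.png

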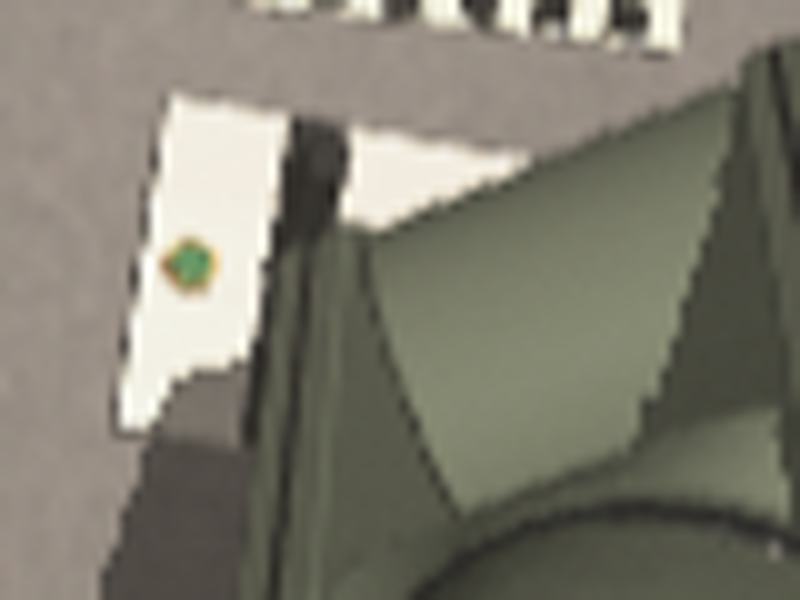

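The arm hides most of the cradle in this view; the green mark at (190,262) and the left rest at (315,170) show. I locate the cradle by code in the earlier unobstructed frames.

```bash
cat >> h.py <<'E'
def plate(f,img,roi,z=.014,thr=165):
    x0,y0,x1,y1=roi; g=cv2.cvtColor(img,cv2.COLOR_BGR2GRAY)[y0:y1,x0:x1]; m=(g>thr).astype(np.uint8)
    n,l,st,_=cv2.connectedComponentsWithStats(m); keep=np.isin(l,[i for i in range(1,n) if st[i,4]>150])
    v,u=np.nonzero(keep); s=f["color"].shape[1]/img.shape[1]
    P=np.array([at(f,(a+x0+.5)*s-.5,(b+y0+.5)*s-.5,z)[:2] for a,b in zip(u,v)])
    return cv2.minAreaRect((P*1e3).astype(np.float32)), [st[i].tolist() for i in range(1,n) if st[i,4]>150]
E
python3 - <<'E'
from h import *
a=grab_frame("top");b=grab_frame("scene")
print(plate(a,cv2.imread("pics/top0.png"),(466,266,568,338)))
print(plate(b,cv2.imread("pics/scene0.png"),(262,244,358,318),thr=150))
E
```

```text
(((588.2420043945312, -225.93711853027344), (150.35769653320312, 92.04171752929688), 78.51227569580078), [[8, 5, 24, 50, 788], [34, 9, 36, 53, 1389], [71, 15, 24, 52, 756]])
(((624.3724365234375, -206.89076232910156), (101.48894500732422, 153.6663360595703), 78.31259155273438), [[21, 19, 42, 34, 554], [45, 35, 45, 30, 502], [0, 56, 24, 18, 183]])
```

```bash

python3 -m crank '[{"gripper":34,"travel":[-5,0,-5],"rot":[0,0,0]},{"gripper":34,"travel":[-13,0,-13],"rot":[0,0,0]},{"gripper":34,"travel":[-15,0,-15],"rot":[0,0,0]},{"gripper":34,"travel":[-15,0,-15],"rot":[0,0,0]},{"gripper":34,"travel":[-15,0,-15],"rot":[0,0,0]},{"gripper":34,"travel":[-15,0,-15],"rot":[0,0,0]},{"gripper":34,"travel":[-15,0,-15],"rot":[0,0,0]},{"gripper":34,"travel":[-10,0,-10],"rot":[0,0,0]}]' 60
python3 -m crank '[{"gripper":34,"travel":[0,0,0],"rot":[0,0.06,0]},{"gripper":34,"travel":[0,0,0],"rot":[0,0.1,0]},{"gripper":34,"travel":[0,0,0],"rot":[0,0.1,0]},{"gripper":34,"travel":[0,0,0],"rot":[0,0.1,0]},{"gripper":34,"travel":[0,0,0],"rot":[0,0.1,0]},{"gripper":34,"travel":[0,0,0],"rot":[0,0.1,0]},{"gripper":34,"travel":[0,0,0],"rot":[0,0.1,0]},{"gripper":34,"travel":[0,0,0],"rot":[0,0.1,0]}]'
python3 -c "
from h import *
a=np.radians(79);m=np.array([np.cos(a),np.sin(a),0]);z=(m-[0,0,1])/2**.5;y=np.array([m[1],-m[0],0]);R=np.c_[np.cross(y,z),y,z]
print(read_state()['joints'].round(2));go([.587,-.226,.2],R=R)"
```

```text
time_s: 17.05
ee_pos: [0.3907, -0.366, 0.1959]
tcp_rot: [[0.486, 0.727, -0.485], [0.514, -0.686, -0.515], [-0.707, 0.001, -0.707]]
wrist_force: [0.2, 0.2, -2.6]
finger_gap: 0.0389
grasp_force: 60.7
time_s: 17.72
ee_pos: [0.3904, -0.3656, 0.1946]
tcp_rot: [[0.685, 0.728, -0.015], [0.728, -0.686, -0.016], [-0.022, -0.0, -1.0]]
wrist_force: [-0.3, 0.2, -4.1]
finger_gap: 0.0389
grasp_force: 60.6
[-0.76  0.3   1.74 -0.02  1.1   0.  ]
travel mm [236.3  47.4 -10.5]
rot [ 0.2155  0.7851 -0.5371]
```

```bash

python3 -m crank '[{"gripper":34,"travel":[15,3,0],"rot":[0,0,0]},{"gripper":34,"travel":[25,5,0],"rot":[0,0,0]},{"gripper":34,"travel":[25,5,0],"rot":[0,0,0]},{"gripper":34,"travel":[25,5,0],"rot":[0,0,0]},{"gripper":34,"travel":[25,5,0],"rot":[0,0,0]},{"gripper":34,"travel":[25,5,0],"rot":[0,0,0]},{"gripper":34,"travel":[25,5,0],"rot":[0,0,0]},{"gripper":34,"travel":[25,5,0],"rot":[0,0,0]}]'
python3 -m crank '[{"gripper":34,"travel":[25,5,0],"rot":[0,0,0]},{"gripper":34,"travel":[15,3,0],"rot":[0,0,0]},{"gripper":34,"travel":[6,1,0],"rot":[0,0,0]},{"gripper":34,"travel":[0,0,0],"rot":[0,0,-0.11]},{"gripper":34,"travel":[0,0,0],"rot":[0,0,-0.12]},{"gripper":34,"travel":[0,0,0],"rot":[0,0,-0.12]},{"gripper":34,"travel":[0,0,0],"rot":[0,0,-0.12]},{"gripper":34,"travel":[0,0,0],"rot":[0,0,-0.1]}]'
python3 -m crank '[{"gripper":34,"travel":[0,0,0],"rot":[0,0.06,0]},{"gripper":34,"travel":[0,0,0],"rot":[0,0.1,0]},{"gripper":34,"travel":[0,0,0],"rot":[0,0.1,0]},{"gripper":34,"travel":[0,0,0],"rot":[0,0.1,0]},{"gripper":34,"travel":[0,0,0],"rot":[0,0.1,0]},{"gripper":34,"travel":[0,0,0],"rot":[0,0.1,0]},{"gripper":34,"travel":[0,0,0],"rot":[0,0.1,0]},{"gripper":34,"travel":[0,0,0],"rot":[0,0.1,0]}]'
python3 -m crank '[{"gripper":34,"travel":[0,0,0],"rot":[0,0.02,0]},{"gripper":34,"travel":[0,0,0],"rot":[0,0,0]},{"gripper":34,"travel":[0,0,0],"rot":[0,0,0]}]'
cat >>h.py <<'E'
def seat(dz,c=(.587,-.226),az=79):
    a=np.radians(az);m=np.array([np.cos(a),np.sin(a),0]);z=(m-[0,0,1])/2**.5;y=np.array([m[1],-m[0],0])
    return np.array([*c,.055+dz])+.0009*z,np.c_[np.cross(y,z),y,z]
E
python3 - <<'E'
from h import *
s=read_state();print(s['joints'].round(2));p,R=seat(.145);go(p,R=R)
f=grab_frame("wrist");np.save("k1.npy",f,allow_pickle=True);img=np.ascontiguousarray(f["color"][:,:,::-1])
def px(f,p):
    q=f["T"][:3,:3].T@(np.array(p)-f["T"][:3,3]);return int(f["cx"]-f["fx"]*q[0]/q[2]),int(f["cy"]+f["fy"]*q[1]/q[2])
a=np.radians(79);m=np.array([np.cos(a),np.sin(a)]);q=np.array([-m[1],m[0]])
for x in(-.075,.075):
  for y in(-.045,.045): print(x,y,px(f,[*(np.array([.587,-.226])+x*m+y*q),.014]))
g=cv2.cvtColor(img,cv2.COLOR_BGR2GRAY); print(cv2.resize(g,(35,26),interpolation=cv2.INTER_AREA)//26)
E
```

```text
time_s: 18.38
ee_pos: [0.5487, -0.2529, 0.1885]
tcp_rot: [[0.686, 0.728, -0.021], [0.728, -0.686, -0.018], [-0.027, -0.003, -1.0]]
wrist_force: [0.8, -0.0, -3.4]
finger_gap: 0.0385
grasp_force: 60.6
time_s: 19.05
ee_pos: [0.5855, -0.2273, 0.1879]
tcp_rot: [[0.18, 0.984, -0.02], [0.983, -0.18, -0.019], [-0.022, -0.016, -1.0]]
wrist_force: [-0.1, -0.3, -2.7]
finger_gap: 0.0383
grasp_force: 60.6
time_s: 19.72
ee_pos: [0.5857, -0.2281, 0.1885]
tcp_rot: [[0.146, 0.982, 0.116], [0.724, -0.186, 0.665], [0.675, -0.014, -0.738]]
wrist_force: [0.2, 1.1, -3.4]
finger_gap: 0.0385
grasp_force: 60.7
time_s: 19.97
ee_pos: [0.5864, -0.2269, 0.1881]
tcp_rot: [[0.145, 0.983, 0.117], [0.713, -0.185, 0.676], [0.686, -0.015, -0.728]]
wrist_force: [-0.2, 0.2, -2.8]
finger_gap: 0.0384
grasp_force: 60.7
[-0.68  0.62  1.44  0.64  1.53 -0.66]
travel mm [ 8.9  0.3 -7.1]
rot [-0.0145  0.0295 -0.0064]
-0.075 -0.045 (345, 450)
-0.075 0.045 (225, 448)
0.075 -0.045 (333, 258)
0.075 0.045 (238, 258)
[[4 4 4 4 4 3 1 3 3 3 3 3 3 3 3 4 5 1 3 5 5 5 5 5 5 5 4 3 2 4 4 4 4 4 4]
 [4 4 4 4 4 4 2 1 3 2 2 2 2 2 2 4 5 5 5 5 5 5
[... 1080 characters left out ...]
3 6 6 6 6 6 3 4 3 5 5 5 5 5 5 5 5 5 5 5 5]
 [3 3 2 2 3 5 5 5 5 5 6 5 2 4 2 6 6 6 6 6 3 3 2 7 7 5 5 5 5 5 5 5 5 5 5]
 [2 2 2 2 2 2 4 4 3 5 7 2 1 2 2 6 6 6 6 6 4 2 1 2 7 5 4 4 5 5 5 5 5 5 5]
 [2 2 2 2 2 2 2 1 1 2 2 1 1 1 2 6 6 6 6 6 4 0 1 1 1 2 1 1 2 4 5 5 5 5 5]
 [2 2 2 2 2 1 1 1 0 1 1 1 1 1 3 6 6 6 6 6 5 1 1 1 1 1 1 1 1 1 3 5 5 5 4]
 [2 2 2 1 1 1 1 0 1 1 1 1 1 1 2 6 6 6 6 6 5 2 1 1 1 1 1 0 1 1 1 2 4 5 4]
 [2 2 1 1 1 0 2 1 1 1 1 1 1 1 2 3 5 6 5 4 3 2 1 1 1 1 1 0 3 1 1 1 1 3 4]
 [1 1 1 1 0 0 2 0 1 2 2 1 1 1 1 1 1 1 1 1 1 1 1 1 1 4 1 1 1 1 0 1 1 1 1]
 [1 1 0 0 0 0 0 0 1 4 2 1 1 1 0 1 1 1 1 1 1 1 1 1 1 6 2 1 0 0 0 0 0 1 1]
 [1 1 0 0 0 0 0 1 4 2 1 1 1 1 0 1 1 1 1 1 0 1 1 1 1 2 5 2 0 0 0 0 0 1 1]]
```

```bash

python3 -m crank '[{"gripper":34,"travel":[0,0,0],"rot":[-0.0145,0.03,-0.006]},{"gripper":34,"travel":[0,0,0],"rot":[0,0,0]},{"gripper":34,"travel":[-5,0,5],"rot":[0,0,0]},{"gripper":34,"travel":[-10,0,10],"rot":[0,0,0]},{"gripper":34,"travel":[-15,0,15],"rot":[0,0,0]},{"gripper":34,"travel":[-10,0,10],"rot":[0,0,0]},{"gripper":34,"travel":[-5,0,5],"rot":[0,0,0]},{"gripper":34,"travel":[0,0,0],"rot":[0,0,0]}]'
python3 -m crank '[{"gripper":34,"travel":[0,0,0],"rot":[0,0,0]},{"gripper":34,"travel":[0,0,0],"rot":[0,0,0]}]' >/dev/null
python3 - <<'E'
from h import *
p,R=seat(.02);go(p,R=R)
a=grab_frame("top");print(plate(a,np.ascontiguousarray(a["color"][:,:,::-1]),(326,186,398,237)))
E
```

```text
time_s: 20.68
ee_pos: [0.5861, -0.2256, 0.1222]
tcp_rot: [[0.137, 0.982, 0.132], [0.691, -0.19, 0.697], [0.71, -0.004, -0.704]]
wrist_force: [0.8, 0.0, -2.7]
finger_gap: 0.0386
grasp_force: 60.7
travel mm [-35.4  -0.6  36.8]
rot [ 0.0012 -0.0022  0.0012]
(((589.08154296875, -221.51243591308594), (140.9970703125, 92.62926483154297), 78.66106414794922), [[6, 3, 17, 36, 398], [27, 6, 36, 17, 418], [24, 29, 18, 14, 160]])
```

```bash

python3 -m crank '[{"gripper":34,"travel":[-5,0,5],"rot":[0,-0.002,0]},{"gripper":34,"travel":[-10,-0.5,10],"rot":[0,0,0]},{"gripper":34,"travel":[-10,0,11],"rot":[0,0,0]},{"gripper":34,"travel":[-7,0,7],"rot":[0,0,0]},{"gripper":34,"travel":[-3,0,4],"rot":[0,0,0]},{"gripper":34,"travel":[0,0,0],"rot":[0,0,0]},{"gripper":34,"travel":[0,0,0],"rot":[0,0,0]}]'
python3 - <<'E'
from h import *
p,R=seat(.02);go(p,R=R)
E
```

```text
time_s: 21.48
ee_pos: [0.5867, -0.2247, 0.0732]
tcp_rot: [[0.135, 0.982, 0.135], [0.693, -0.191, 0.695], [0.708, -0.001, -0.706]]
wrist_force: [-0.4, 0.4, -3.0]
finger_gap: 0.0389
grasp_force: 60.7
travel mm [ 0.4  0.6 -1.2]
rot [-0.0003 -0.0014 -0.0004]
```

```bash

python3 -m crank '[{"gripper":34,"travel":[-3,0.3,2],"rot":[0,-0.001,0]},{"gripper":34,"travel":[-3,0,3],"rot":[0,0,0]},{"gripper":34,"travel":[-3,0,3],"rot":[0,0,0]},{"gripper":34,"travel":[0,0,0],"rot":[0,0,0]},{"gripper":34,"travel":[0,0,0],"rot":[0,0,0]}]'
python3 -m crank '[{"gripper":34,"travel":[-1.4,0,1.4],"rot":[0,0,0]},{"gripper":34,"travel":[-1.4,0,1.4],"rot":[0,0,0]},{"gripper":34,"travel":[0,0,0],"rot":[0,0,0]},{"gripper":34,"travel":[0,0,0],"rot":[0,0,0]}]'
python3 -c "
from h import *
p,R=seat(.0);go(p,R=R);print(read_state()['wrist_force'],read_state()['moment'])"
```

```text
time_s: 21.9
ee_pos: [0.5868, -0.2255, 0.0616]
tcp_rot: [[0.135, 0.982, 0.135], [0.694, -0.191, 0.694], [0.707, -0.0, -0.707]]
wrist_force: [0.6, 0.5, -2.7]
finger_gap: 0.0387
grasp_force: 60.7
time_s: 22.23
ee_pos: [0.5868, -0.2256, 0.0577]
tcp_rot: [[0.135, 0.982, 0.135], [0.694, -0.191, 0.694], [0.707, 0.0, -0.707]]
wrist_force: [0.7, 0.4, -3.7]
finger_gap: 0.0386
grasp_force: 60.7
travel mm [-2.2  0.2  2.6]
rot [0.0002 0.0003 0.0002]
[ 0.68411121  0.44224105 -3.66827933] [-0.68407138  0.13368135 -0.02897383]
```

```bash

python3 -m crank '[{"gripper":34,"travel":[-0.7,0,0.7],"rot":[0,0,0]},{"gripper":34,"travel":[0,0,0],"rot":[0,0,0]},{"gripper":34,"travel":[0,0,0],"rot":[0,0,0]}]'
python3 -m crank '[{"gripper":34,"travel":[-0.7,0,0.7],"rot":[0,0,0]},{"gripper":34,"travel":[0,0,0],"rot":[0,0,0]},{"gripper":34,"travel":[0,0,0],"rot":[0,0,0]}]'
python3 -m crank '[{"gripper":34,"travel":[-0.7,0,0.7],"rot":[0,0,0]},{"gripper":34,"travel":[0,0,0],"rot":[0,0,0]},{"gripper":34,"travel":[0,0,0],"rot":[0,0,0]}]'
python3 -c "
from h import *
print(read_state()['wrist_force'],read_state()['moment'])"
```

```text
time_s: 22.48
ee_pos: [0.587, -0.2257, 0.0569]
tcp_rot: [[0.135, 0.982, 0.136], [0.695, -0.191, 0.694], [0.707, 0.001, -0.707]]
wrist_force: [0.1, 0.3, -2.7]
finger_gap: 0.0386
grasp_force: 60.7
time_s: 22.73
ee_pos: [0.5873, -0.2257, 0.0564]
tcp_rot: [[0.134, 0.982, 0.136], [0.694, -0.191, 0.694], [0.707, 0.001, -0.707]]
wrist_force: [0.7, -0.4, -1.1]
finger_gap: 0.0388
grasp_force: 60.9
time_s: 22.98
ee_pos: [0.5877, -0.2257, 0.0559]
tcp_rot: [[0.134, 0.981, 0.137], [0.694, -0.192, 0.694], [0.707, 0.002, -0.707]]
wrist_force: [2.9, -0.9, 4.9]
finger_gap: 0.0385
grasp_force: 61.3
[ 2.85257465 -0.94607605  4.88007496] [ 0.23116938 -0.28152109 -0.33976681]
```

```bash

python3 -m crank '[{"gripper":34,"travel":[0,1,0],"rot":[0,0,0]},{"gripper":34,"travel":[-0.7,0,0.7],"rot":[0,0,0]},{"gripper":34,"travel":[0,0,0],"rot":[0,0,0]},{"gripper":34,"travel":[0,0,0],"rot":[0,0,0]}]'
python3 -m crank '[{"gripper":34,"travel":[-0.7,0.3,0.7],"rot":[0,0,0]},{"gripper":34,"travel":[0,0,0],"rot":[0,0,0]},{"gripper":34,"travel":[0,0,0],"rot":[0,0,0]}]'
python3 -c "
from h import *
print(read_state()['wrist_force'],read_state()['moment'])"
```

```text
time_s: 23.32
ee_pos: [0.5883, -0.2258, 0.0553]
tcp_rot: [[0.134, 0.982, 0.136], [0.694, -0.191, 0.695], [0.708, 0.002, -0.706]]
wrist_force: [0.7, -2.0, 7.9]
finger_gap: 0.0386
grasp_force: 61.6
time_s: 23.57
ee_pos: [0.5883, -0.2258, 0.0552]
tcp_rot: [[0.133, 0.982, 0.136], [0.693, -0.191, 0.695], [0.709, 0.002, -0.706]]
wrist_force: [-0.4, -1.3, 11.7]
finger_gap: 0.0391
grasp_force: 62.1
[-0.36415326 -1.26689893 11.70873103] [ 0.8062969   0.05623052 -0.1887248 ]
```

```bash

python3 -m crank '[{"gripper":39.5,"travel":[0.5,0,-0.5],"rot":[0,0,0]},{"gripper":41,"travel":[0,0,0],"rot":[0,0,0]},{"gripper":44,"travel":[0,0,0],"rot":[0,0,0]},{"gripper":55,"travel":[0,0,0],"rot":[0,0,0]},{"gripper":62,"travel":[0,0,0],"rot":[0,0,0]},{"gripper":62,"travel":[0,0,0],"rot":[0,0,0]}]' 20
python3 -m crank '[{"gripper":62,"travel":[0,0,-8],"rot":[0,0,0]},{"gripper":62,"travel":[0,0,-15],"rot":[0,0,0]},{"gripper":62,"travel":[0,0,-20],"rot":[0,0,0]},{"gripper":62,"travel":[0,0,-20],"rot":[0,0,0]},{"gripper":62,"travel":[0,0,-25],"rot":[0,0,0]},{"gripper":62,"travel":[0,0,-25],"rot":[0,0,0]},{"gripper":62,"travel":[0,0,-20],"rot":[0,0,0]},{"gripper":62,"travel":[0,0,0],"rot":[0,0,0]}]'

```

```text
time_s: 24.07
ee_pos: [0.5878, -0.2257, 0.053]
tcp_rot: [[0.135, 0.982, 0.134], [0.694, -0.19, 0.694], [0.707, -0.001, -0.707]]
wrist_force: [0.2, 0.3, -0.5]
finger_gap: 0.0624
grasp_force: 0.0
time_s: 24.73
ee_pos: [0.5706, -0.3219, 0.1507]
tcp_rot: [[0.133, 0.981, 0.141], [0.698, -0.194, 0.689], [0.704, 0.006, -0.711]]
wrist_force: [1.1, 0.7, 0.3]
finger_gap: 0.062
grasp_force: 0.0
```

```bash

python3 -m crank '[{"gripper":80,"travel":[10,0,-10],"rot":[0,0,0]},{"gripper":80,"travel":[15,0,-15],"rot":[0,0,0]},{"gripper":80,"travel":[15,0,-15],"rot":[0,0,0]},{"gripper":80,"travel":[10,0,-10],"rot":[0,-0.1,0]},{"gripper":80,"travel":[0,0,0],"rot":[0,-0.12,0]},{"gripper":80,"travel":[0,0,0],"rot":[0,-0.12,0]},{"gripper":80,"travel":[0,0,0],"rot":[0,-0.12,0]},{"gripper":80,"travel":[0,0,0],"rot":[0,-0.12,0]}]' >/dev/null
python3 -m crank '[{"gripper":80,"travel":[0,0,0],"rot":[0,-0.12,0]},{"gripper":80,"travel":[0,0,0],"rot":[0,-0.085,0]},{"gripper":80,"travel":[10,0,0],"rot":[0,0,0]},{"gripper":80,"travel":[15,0,0],"rot":[0,0,0]},{"gripper":80,"travel":[10,0,0],"rot":[0,0,0]},{"gripper":80,"travel":[0,0,0],"rot":[0,0,0]},{"gripper":80,"travel":[0,0,0],"rot":[0,0,0]}]'
python3 - <<'E'
from h import *
f=grab_frame("wrist");np.save("k2.npy",f,allow_pickle=True);g=np.ascontiguousarray(f["color"][:,:,::-1])
def px(f,p):
    q=f["T"][:3,:3].T@(np.array(p)-f["T"][:3,3]);return round(f["cx"]-f["fx"]*q[0]/q[2]),round(f["cy"]+f["fy"]*q[1]/q[2])
a=np.radians(79);m=np.array([np.cos(a),np.sin(a)]);q=np.array([-m[1],m[0]]);c=np.array([.588,-.226])
for x,y,z in [(-.075,-.045,.014),(-.075,.045,.014),(.075,-.045,.014),(.075,.045,.014),(-.05,-.016,.067),(-.05,.016,.067),(.05,-.016,.067),(.05,.016,.067)]: print(x,y,px(f,[*(c+x*m+y*q),z]))
# rectified maps: sample world planes in cradle axes, 1 mm grid
def rect(z,xs,ys):
    U=np.array([[px(f,[*(c+x*m+y*q),z]) for x in xs] for y in ys]);return f["color"][np.clip(U[...,1],0,419),np.clip(U[...,0],0,559)].astype(int)
np.set_printoptions(linewidth=250)
print("flat lengthwise", rect(.067,np.arange(-.06,.0601,.002),[0.,.008])[...,0:3].mean(2).round().astype(int))
print("flat across", rect(.067,[-.02,0,.02],np.arange(-.03,.0301,.001)).mean(2).round().astype(int))
E
```

```text
time_s: 25.98
ee_pos: [0.5768, -0.2836, 0.2179]
tcp_rot: [[0.191, 0.982, -0.0], [0.982, -0.191, 0.001], [0.001, -0.001, -1.0]]
wrist_force: [0.7, -0.2, 0.5]
finger_gap: 0.08
grasp_force: 0.0
-0.075 -0.045 (328, 203)
-0.075 0.045 (236, 203)
0.075 -0.045 (334, 35)
0.075 0.045 (230, 35)
-0.05 -0.016 (302, 190)
-0.05 0.016 (262, 190)
0.05 -0.016 (304, 57)
0.05 0.016 (260, 57)
flat lengthwise [[ 76 111 112 111 112 107  75  77  77  77  77  76  76  77  77  77  78 141  86  78  78  78  79  79  79  79  93 197 197 197 197 198 199 198 199 199 200 200 200 200 200 201 201 202 201 201 202 202 202 203 203 203 203 203 203 189 180 182 180 179 175]
 [ 75 112 114 115 115 109  75  76  77  77  76  87 188 191 192 193 193 193 194  95  78  79  79  79  79  78  78 147 195 198 198 198 198 199 199 200 200 200 201 201 201 201 202 202 203 202 203 203 203 203 204 203 203 203 203 215 247 247 247 247 247]]
flat across [[ 95 246 247]
 [ 95 246 246]
 [ 95 246 246]
 [ 95 247 247]
 [ 95 246 247]
 [ 95 246 246]
 [ 95 246 246]
 [ 95 247 247]
 [ 96 247 247]
 [ 94 245 246]
 [ 79 221 173]
 [ 62  96 101]
 [ 62 101  97]
 [ 71 119 151]
 [ 76 166 189]
 [ 78 196 198]
 [ 78 196 198]
 [ 78 196 199]
 [ 77 197 198]
 [ 77 197 199]
 [ 78 197 199]
 [ 77 197 199]
 [ 78 197 199]
 [ 77 197 200]
 [ 78 197 200]
 [ 78 197 200]
 [ 79 198 199]
 [ 78 197 200]
 [ 78 197 200]
 [ 78 197 200]
 [ 78 197 200]
 [ 78 198 200]
 [ 77 198 200]
 [ 77 199 200]
 [ 78 198 200]
 [ 78 198 201]
 [ 78 198 201]
 [ 77 198 200]
 [ 78 198 201]
 [ 78 199 200]
 [ 78 199 201]
 [ 78 198 201]
 [ 78 198 201]
 [ 78 199 200]
 [ 79 199 201]
 [ 82 194 162]
 [ 77 106 118]
 [ 68 104 106]
 [ 88 102 149]
 [138 147 226]
 [165 152 246]
 [138 120 247]
 [138 116 247]
 [159 117 246]
 [162 114 247]
 [164 115 247]
 [168 114 247]
 [173 116 247]
 [175 117 248]
 [129 116 247]
 [ 94 113 247]]
```

The samples show an even bright face from y -15 to +15 mm and along x ±49 mm at 67 mm height, so the flat is up. I check the centring against the plate and the rests in the same frame, and again in the top view.

```bash
python3 - <<'E'
from h import *
np.set_printoptions(linewidth=250)
a=np.radians(79);m=np.array([np.cos(a),np.sin(a)]);q=np.array([-m[1],m[0]]);c=np.array([.588,-.226])
def samp(f,z,xs,y,vert=False):
    o=[]
    for x in xs:
        p=np.array([*(c+(x*m+y*q if not vert else y*m+x*q)),z]);w=f["T"][:3,:3].T@(p-f["T"][:3,3])
        o.append((f["cx"]-f["fx"]*w[0]/w[2],f["cy"]+f["fy"]*w[1]/w[2]))
    o=np.array(o,np.float32);g=cv2.cvtColor(f["color"],cv2.COLOR_RGB2GRAY)
    return cv2.remap(g,o[:,:1],o[:,1:],cv2.INTER_LINEAR)[:,0].astype(int)
def edges(v,xs,t=40):
    d=np.diff(cv2.GaussianBlur(v.astype(float).reshape(-1,1),(1,5),0).ravel());return [(round(xs[i]*1e3+.25,1),int(d[i])) for i in range(1,len(d)-1) if abs(d[i])>5 and abs(d[i])>=abs(d[i-1]) and abs(d[i])>abs(d[i+1])]
X=np.arange(-.09,.0901,.0005);Y=np.arange(-.06,.0601,.0005)
for n,f in (("wrist",np.load("k2.npy",allow_pickle=True).item()),("top",grab_frame("top"))):
    print(n,"core x",edges(samp(f,.067,X,0),X)); 
    print(" core x y-8mm",edges(samp(f,.067,X,-.008),X))
    for y in(-.027,.027): print(" rests z49 y",y,edges(samp(f,.049,X,y),X))
    for y in(-.04,.04): print(" plate y",y,edges(samp(f,.014,X,y),X))
    for x in(-.06,0,.06): print(" plate across x",x,edges(samp(f,.014,Y,x,True),Y))
    for x in(-.02,.02): print(" flat across",x,edges(samp(f,.067,Y,x,True),Y))
E
```

```text
wrist core x [(np.float64(-86.8), 9), (np.float64(-84.2), -10), (np.float64(-58.7), 9), (np.float64(-49.7), -8), (np.float64(-26.7), 16), (np.float64(-24.7), -18), (np.float64(-7.2), 28), (np.float64(49.8), -7), (np.float64(61.8), 20), (np.float64(66.8), -26), (np.float64(87.8), -49)]
 core x y-8mm [(np.float64(-58.7), 9), (np.float64(-49.7), -8), (np.float64(-7.7), 23), (np.float64(50.3), 10), (np.float64(66.3), -29), (np.float64(87.8), -47)]
 rests z49 y -0.027 [(np.float64(-63.7), 8), (np.float64(-37.2), -20), (np.float64(-22.2), 20), (np.float64(-11.7), 26), (np.float64(28.8), -55), (np.float64(32.3), 14), (np.float64(42.3), 45), (np.float64(70.3), -28)]
 rests z49 y 0.027 [(np.float64(-84.2), 18), (np.float64(-67.2), -18), (np.float64(-63.2), 9), (np.float64(-46.7), 27), (np.float64(-37.2), -42), (np.float64(-27.2), -14), (np.float64(-21.7), 42), (np.float64(-14.2), -34), (np.float64(1.3), 33), (np.float64(28.3), -45), (np.float64(32.8), 14), (np.float64(42.8), 39), (np.float64(70.8), -24)]
 plate y -0.04 [(np.float64(-72.7), 10), (np.float64(-40.2), -19), (np.float64(-25.7), 19
[... 2614 characters left out ...]
.float64(77.8), 8)]
 plate across x -0.06 [(np.float64(-46.2), 5), (np.float64(59.3), 5)]
 plate across x 0 [(np.float64(-45.7), 10), (np.float64(-29.2), -10), (np.float64(6.3), -7), (np.float64(17.3), 13), (np.float64(41.3), -12), (np.float64(44.8), -7), (np.float64(46.8), -6)]
 plate across x 0.06 [(np.float64(-46.2), 9), (np.float64(-43.7), 6), (np.float64(-5.7), -11), (np.float64(6.3), 12), (np.float64(8.8), 5), (np.float64(46.3), -14)]
 flat across -0.02 [(np.float64(-55.7), -7), (np.float64(55.8), 6), (np.float64(57.8), 6)]
 flat across 0.02 [(np.float64(-31.2), 8), (np.float64(-17.2), -10), (np.float64(16.3), -7), (np.float64(27.3), 15), (np.float64(55.3), -19), (np.float64(57.8), 6)]
```

Both views agree that the cradle's middle lies about 2.5 mm further along +x (tool x) than the core's middle. The core is seated, flat up and aligned. I nudge it along its axis with the closed fingertips at its far end.

```bash

python3 -m crank '[{"gripper":0,"travel":[-10,0,0],"rot":[0,0,0]},{"gripper":0,"travel":[-11,0,0],"rot":[0,0,0]},{"gripper":0,"travel":[0,0,20],"rot":[0,0,0]},{"gripper":0,"travel":[0,0,30],"rot":[0,0,0]},{"gripper":0,"travel":[0,0,30],"rot":[0,0,0]},{"gripper":0,"travel":[0,0,30],"rot":[0,0,0]},{"gripper":0,"travel":[0,0,15],"rot":[0,0,0]},{"gripper":0,"travel":[0,0,0],"rot":[0,0,0]}]' 20
cat >>h.py <<'E'
def rel():
    s=read_state();p=s["ee_pos"]-[.588,-.226,0];a=np.radians(79);print("x,y,z mm",(p@np.c_[[np.cos(a),np.sin(a),0],[-np.sin(a),np.cos(a),0],[0,0,1]]*1e3).round(1),"gap",s["finger_gap"],s["wrist_force"].round(1))
E
python3 -c "from h import *; rel()"
```

```text
time_s: 26.75
ee_pos: [0.57, -0.3048, 0.0888]
tcp_rot: [[0.192, 0.981, -0.007], [0.981, -0.192, 0.004], [0.002, -0.008, -1.0]]
wrist_force: [-1.6, 0.0, 0.1]
finger_gap: 0.0
grasp_force: 0.0
x,y,z mm [-80.8   2.6  88.8] gap 3.4390249539683135e-05 [-1.6  0.   0.1]
```

```bash

python3 -m crank '[{"gripper":0,"travel":[0,0,13],"rot":[0,0,0]},{"gripper":0,"travel":[0,0,13],"rot":[0,0,0]},{"gripper":0,"travel":[0,0,0],"rot":[0,0,0]},{"gripper":0,"travel":[5,0,0],"rot":[0,0,0]},{"gripper":0,"travel":[5,0,0],"rot":[0,0,0]},{"gripper":0,"travel":[4,0,0],"rot":[0,0,0]},{"gripper":0,"travel":[0,0,0],"rot":[0,0,0]},{"gripper":0,"travel":[0,0,0],"rot":[0,0,0]}]' >/dev/null
python3 -c "from h import *; rel()"
python3 -m crank '[{"gripper":0,"travel":[2,0,0],"rot":[0,0,0]},{"gripper":0,"travel":[1,0,0],"rot":[0,0,0]},{"gripper":0,"travel":[0,0,0],"rot":[0,0,0]},{"gripper":0,"travel":[0,0,0],"rot":[0,0,0]}]' >/dev/null
python3 -c "from h import *; rel()"
```

```text
x,y,z mm [-65.5  -0.5  68.2] gap -0.0001571805728599834 [-0.8 -0.2 -0.4]
x,y,z mm [-62.8  -0.1  67.4] gap -4.9248325155532036e-05 [-0.3  0.3  0.1]
```

```bash

python3 -m crank '[{"gripper":0,"travel":[0,0,4],"rot":[0,0,0]},{"gripper":0,"travel":[1.5,0,0],"rot":[0,0,0]},{"gripper":0,"travel":[0,0,0],"rot":[0,0,0]},{"gripper":0,"travel":[0,0,0],"rot":[0,0,0]}]' >/dev/null
python3 -c "from h import *; rel()"
python3 -m crank '[{"gripper":0,"travel":[1,0,0],"rot":[0,0,0]},{"gripper":0,"travel":[0,0,0],"rot":[0,0,0]},{"gripper":0,"travel":[0,0,0],"rot":[0,0,0]}]' >/dev/null
python3 -c "from h import *; rel()"
python3 -m crank '[{"gripper":0,"travel":[1,0,0],"rot":[0,0,0]},{"gripper":0,"travel":[0,0,0],"rot":[0,0,0]},{"gripper":0,"travel":[0,0,0],"rot":[0,0,0]}]' >/dev/null
python3 -c "from h import *; rel()"
```

```text
x,y,z mm [-61.3   0.   63.1] gap -4.201318449944943e-05 [ 0.2 -0.1  1.2]
x,y,z mm [-60.6  -0.1  63.4] gap -0.00016911621697146312 [-0.2 -1.6 -0.1]
x,y,z mm [-59.4  -0.1  63.4] gap -9.84311327802452e-05 [-0.7 -2.2 -0.2]
```

```bash

python3 -m crank '[{"gripper":0,"travel":[1.2,0,0],"rot":[0,0,0]},{"gripper":0,"travel":[0,0,0],"rot":[0,0,0]},{"gripper":0,"travel":[0,0,0],"rot":[0,0,0]}]' >/dev/null
python3 -c "from h import *; rel()"
python3 -m crank '[{"gripper":0,"travel":[-8,0,0],"rot":[0,0,0]},{"gripper":0,"travel":[-12,0,0],"rot":[0,0,0]},{"gripper":0,"travel":[0,0,-20],"rot":[0,0,0]},{"gripper":0,"travel":[0,0,-30],"rot":[0,0,0]},{"gripper":0,"travel":[0,0,-40],"rot":[0,0,0]},{"gripper":0,"travel":[0,0,-40],"rot":[0,0,0]},{"gripper":0,"travel":[10,0,-20],"rot":[0,0,0]},{"gripper":0,"travel":[10,0,0],"rot":[0,0,0]}]'
python3 -m crank '[{"gripper":20,"travel":[0,0,0],"rot":[0,0,0]},{"gripper":20,"travel":[0,0,0],"rot":[0,0,0]},{"gripper":20,"travel":[0,0,0],"rot":[0,0,0]}]' >/dev/null
python3 - <<'E'
from h import *
rel()
a=np.radians(79);m=np.array([np.cos(a),np.sin(a)]);q=np.array([-m[1],m[0]]);c=np.array([.588,-.226])
f=grab_frame("wrist");np.save("k3.npy",f,allow_pickle=True);g=cv2.cvtColor(f["color"],cv2.COLOR_RGB2GRAY)
def samp(z,xs,y,vert=False):
    o=[]
    for x in xs:
        p=np.array([*(c+(x*m+y*q if not vert else y*m+x*q)),z]);w=f["T"][:3,:3].T@(p-f["T"][:3,3])
        o.append((f["cx"]-f["fx"]*w[0]/w[2],f["cy"]+f["fy"]*w[1]/w[2]))
    o=np.array(o,np.float32);return cv2.remap(g,o[:,:1],o[:,1:],cv2.INTER_LINEAR)[:,0].astype(int)
def edges(v,xs):
    d=np.diff(cv2.GaussianBlur(v.astype(float).reshape(-1,1),(1,5),0).ravel());return [(float(round(xs[i]*1e3+.25,1)),int(d[i])) for i in range(1,len(d)-1) if abs(d[i])>5 and abs(d[i])>=abs(d[i-1]) and abs(d[i])>abs(d[i+1])]
X=np.arange(-.09,.0901,.0005);Y=np.arange(-.06,.0601,.0005)
for y in(-.008,0,.008):print("core",edges(samp(.067,X,y),X))
for y in(-.027,.027):print("rest",edges(samp(.049,X,y),X))
for y in(-.04,.04):print("plate",edges(samp(.014,X,y),X))
for x in(-.04,-.01,.025,.045):print("flat",x,edges(samp(.067,Y,x,True),Y))
E
```

```text
x,y,z mm [-58.   -0.1  63.3] gap -0.0002440891817588434 [-0.2 -1.7 -1.2]
time_s: 29.5
ee_pos: [0.5792, -0.2854, 0.2201]
tcp_rot: [[0.193, 0.981, 0.011], [0.981, -0.192, -0.006], [-0.003, 0.012, -1.0]]
wrist_force: [0.3, -0.7, 0.1]
finger_gap: 0.0
grasp_force: 0.0
x,y,z mm [-58.4   0.9 211.4] gap 0.01975198439572545 [-0.6  0.6  0.2]
core [(-87.8, 8), (-85.8, -7), (-58.7, 10), (-46.2, -9), (-7.7, 28), (53.3, 7), (66.8, -25), (86.3, -49)]
core [(-85.8, 10), (-84.2, -10), (-58.2, 9), (-46.2, -8), (-27.2, 10), (-24.7, -11), (-7.2, 34), (61.8, 16), (66.8, -25), (86.3, -54)]
core [(-83.2, 6), (-81.2, -7), (-58.2, 10), (-46.2, -9), (-36.7, 27), (-22.2, -30), (-4.7, 32), (53.3, 7), (66.8, -25), (86.3, -52)]
rest [(-63.2, 9), (-37.2, -24), (-21.7, 22), (-11.7, 26), (28.3, -57), (32.3, 17), (42.3, 41), (70.3, -23)]
rest [(-84.2, 17), (-66.7, -18), (-62.7, 11), (-46.7, 31), (-36.7, -44), (-26.7, -13), (-23.7, 15), (-21.7, 42), (-14.2, -30), (1.3, 30), (28.3, -45), (30.8, -15), (32.8, 15), (42.8, 40), (70.3, -26)]
plate [(-72.2, 10), (-40.7, -24), (-36.7, -7), (-25.7, 21), (-18.2, 27), (30.8, -45), (44.8, 44), (77.3, -24)]
plate [(-76.2, -17), (-71.7, 10), (-53.7, 24), (-39.7, -41), (-25.2, 40), (-14.7, -33), (2.3, 29), (31.3, -42), (45.3, 39), (77.8, -26)]
flat -0.04 [(-37.7, 12), (-19.2, -14), (12.8, 22), (15.8, -22), (18.8, 33), (37.8, -21)]
flat -0.01 [(-38.2, 20), (-25.7, -12), (-21.7, -22), (-19.2, -13), (-16.7, 21), (-14.7, -17), (-11.2, 5), (-8.7, -6), (18.8, 14), (34.8, 17), (37.3, -10)]
flat 0.025 [(-38.2, 23), (-19.7, -37), (-16.7, 27), (15.3, -25), (18.3, 36), (36.8, -24)]
flat 0.045 [(-38.2, 25), (-19.7, -38), (-16.7, 25), (15.3, -24), (18.3, 37), (36.8, -26)]
```

The core's middle is now within 1 mm of the cradle's, and the flat is 32 mm wide and centred in the silhouette. The fingers are well clear, so I hand it in.

```bash
python3 -c "from cell import *; print(close_job())"
```

```text
the job is handed in; nothing more can be done
None
```

The sawn core lies in the cradle's V-rests with its flat up, centred to about 1 mm in the last wrist-camera check, and the job was handed in at about 30 s of robot time; I did not re-measure the other objects afterwards.

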